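# Dock two connecting rods and snap the gate shut

## Robot

A 7-joint arm with a two-finger parallel gripper is mounted at the origin on a cart in front of the work surface, level with it; the furniture and walls round the work are solid. World frame = base frame: x ahead of the robot, y to its left, z up, the work surface at z = 0. Lengths are in m, angles in rad, forces in N, time in s.
With the tool pointing down it reaches from about 0.4 to 0.85 m from the base axis. Payload 4.5 kg.
Tool frame: the origin (TCP) lies between the finger pads; the fingertips stand r.finger_overhang ahead of it and the grasp point (between the pads) lies 8 mm behind it (r.finger_overhang is the distance from the TCP to the fingertips, in m); z points along the fingers, x is the direction in which the jaws open and shut, and the axes are right-handed (so a half turn about z gives the same grasp; the last joint's range is limited). The gripper opens to 88 mm and grips with 3 to 60 N. Pads are 18 mm wide; open, the fingers measure 123 mm over their backs; the gripper's body (75 mm by 187 mm) begins 45 mm behind the grasp point.
Start: joints at [1.237, 0.689, -0.195, 1.565, 0.157, 0.902, -0.215], TCP at [0.225, -0.583, 0.213] pointing down, gripper open.
Joint ranges: [-3.01, 3.01], [-0.46, 2.08], [-1.47, 1.51], [0.13, 2.56], [-1, 4.14], [0.04, 2.09], [-2.66, 2.66]. Speed limits (rad/s): [2.57, 2.57, 3.14, 3.14, 3.14, 3.14, 3.14].

## Interface

Orientations are given as a unit quaternion [x, y, z, w].
In Python, from plant import r gives the robot as it stands.
- The arm moves only by the tool move_arm, never from a script. Its argument "targets" is a list that holds one entry, the list of rows, each a list of 7 numbers: the turn, a rotation vector about the world's x, y, z in rad, then the shift along the world's x, y, z in m, then the opening, from 0 (shut) to 1 (fully open). A call has 1 to 5 rows; each row shifts and turns the pose as measured when the row begins; what a row does not reach is not made up. A row lasts 1/10 s, in which the tool goes at most 50 mm and 8.59 degrees, less where a joint would pass 70% of its speed; a pose out of reach is approached as far as the arm can. A call with a gripper value outside its range is refused whole. The fingers move at their own pace and stop on an object; "force" is the grip in N (left out, the last holds). Time passes only in rows, so rows that do not move let the fingers close. It gives the time, the measured TCP pose, the force and the opening at its end, in the units of the state.
- r.get_state(): the state, without advancing time (a new reading comes with each control period).
- r.snapshot(name): name is "side" or "top"; returns a dict with "frame" (480x640x3 uint8, red, green, blue), "K" (3x3 intrinsics, pixels), "T" (4x4, takes a point from camera to world coordinates). Camera axes: x right, y up, looking along -z (the intrinsics and any distortion apply to the point x, -y, -z); pixel columns grow to the right and rows downward; lengths in m; the calibration is good to about 2 mm. A picture is of the moment at which its call begins. There is no depth.
- r.finish_job(): hands the job in, once; it reports no verdict.
Trained networks look in a picture, given as the dict that the camera call returned (one of the last four; its "shot" number tells which), for a name from the list of things; names that differ only in an ending like _2 or _b are one class to them, and where a whole thing is asked for, a point or a joint stands for the part that bears it (a point fixed in the world has none). Each returns a list of dicts, best first, with "score" (0 to 1); they miss things now and then, are a little off and sometimes report something else, mostly with a low value. They report only what shows in the picture. A call takes as long as a camera call. They do not tell look-alikes from the thing itself.
- r.find_in(picture, query): "centre" ([row, column] in pixels, amid what is visible of it).
The state is a dict: "clock": time; "q": joint angles; "qd": joint speeds; "joint_torque": joint torques, N m; "tool_pos": TCP position; "eef_rot": TCP orientation; "contact_force": force on the tool from outside, world axes, zero at the start; "moment": the same for the moment, N m; "opening": opening from 0.0 (shut) to 1.0 (fully open).
Only numpy, scipy, OpenCV 4.12 (cv2) and the standard library are available. Lean on these libraries where they do the work, as an engineer would, in place of code of your own. Each camera call takes 0.05 s, during which the arm holds its last target. There are 200 camera calls.

## Task

Put the two connecting rods away in the two-lane dock on the bench: keep them flat on the bench and slide them, never lift them; turn each to face its lane and push it in small end first, one rod to a lane, until it is fully home against the back stop, so that both lie the same way with their big ends at the mouth. Then pull the sprung gate knob up, turn it so that its bar crosses both lane mouths behind the rods, let it snap down into that notch, and let go. Leave the other things on the bench where they are.

Things in the scene. Friction and masses are not known exactly. Their poses are not given: they have to be found in the camera images.
- rod_a_mid (a point): middle (also half-way up, 9 mm above the bench) of the first of two identical dark forged connecting rods lying flat, 71 x 159 x 18 mm, about 0.5 kg (varies). y axis along the rod towards the big end, z up. The shank is 28 mm wide from 38 mm behind this point (small-end side) to 10 mm ahead of it, then widens to the 71 mm big end; the round small end is 34 mm wide.
- rod_b_mid (a point): the same point of the second rod: same kind, size and axes; 9 mm above the bench.
- rod_a_big (a point): middle of the end face of the first rod's big end, 80 mm from the rod's middle, 9 mm above the bench; same axes. The end face is made by two bolt heads 14 mm in diameter, 28 mm to either side of this point, and the cap between them.
- rod_b_big (a point): the same point of the second rod.
- rod_a: the first rod itself; origin under its middle, on the bench; same axes.
- rod_b: the second rod itself; likewise.
- dock: low plain aluminium frame without a floor, fixed to the bench, about 270 x 210 x 30 mm, two lanes side by side, mouths to the robot's right. Origin on the bench, half-way between the lanes; y points along the lanes inwards, mouth to back stop; x from near to far lane; z up. Back stop at y = +90 mm. A dark steel bridge crosses both lanes at y -20 to +60 mm, 26 to 30 mm above the bench.
- lane_near (a point): where the middle of a rod lies when fully home in the near lane, 9 mm above the bench; dock axes. A rod at home has its y axis against this y axis (big end at the mouth). Lane 82 mm wide; its outer wall, 26 mm high, begins 68 mm before this point, flared lip (18 mm high) to 112 mm before it. Under the bridge (30 mm before to 50 mm beyond) a rod can only be pushed on by its big end.
- lane_far (a point): the same point of the far lane, 146 mm from that of the near lane along the dock's x; same axes.
- gate_grip (a point): centre of the gate's black T-handle, 40 mm long (frame's x), 12 mm thick (y), 22 mm tall; 37 mm above the bench when down. It stands on a low nose (8 mm high) between the mouths, 98 mm before the lane points, midway between lanes. Under it, along x, is the steel gate bar, 128 mm long, 11 wide, 9 to 19 mm above the bench. Pinch the handle across y, turn about vertical z.
- gate_turn (a joint): angle of the gate about the vertical, rad, anticlockwise from above: 0 = closed, bar straight across both mouths (along the dock's x axis); 1.31 (75 degrees) = open, bar nearly along the lanes. It can stand down only in these two notches, formed by short pins either side of the bar, with about 0.08 of play.
- gate_lift (a joint): height of the gate above its notch, m: 0 = snapped down, 0.016 = upper end. A spring pulls it down with about 2.5 N at the bottom, 5 N at the top. It must be lifted at least 8 mm to turn over the pins; 12 mm is comfortable.
- spring_mid (a point): small black coil spring standing on the bench, 32 mm wide, 45 mm tall; a bystander (point 10 mm above its foot).
- nut_mid (a point): steel hex nut lying on the bench, 20 mm wide, 10 mm tall; a bystander (point at its top).
- gear_mid (a point): dark spur gear lying on the bench, 48 mm wide, 20 mm tall; a bystander (point at its centre).
Things that resemble listed ones, but are neither listed nor needed, are in the scene too. What is shaped like the rod_b but red is not meant.

How it is judged:
On the way, in this order (a step that is already met when the one before it is completed fails the run):
1. one rod lies fully home in a lane, big end at the mouth (((y of rod_a_mid in the frame of lane_near between -0.008 and 0.008 m and x of rod_a_mid in the frame of lane_near between -0.012 and 0.012 m and y of rod_a_big in the frame of lane_near below -0.06 m and angle between rod_a_mid's own z axis and vertical below 0.08 rad and height (world z) of rod_a_mid below 0.016 m) or (y of rod_a_mid in the frame of lane_far between -0.008 and 0.008 m and x of rod_a_mid in the frame of lane_far between -0.012 and 0.012 m and y of rod_a_big in the frame of lane_far below -0.06 m and angle between rod_a_mid's own z axis and vertical below 0.08 rad and height (world z) of rod_a_mid below 0.016 m) or (y of rod_b_mid in the frame of lane_near between -0.008 and 0.008 m and x of rod_b_mid in the frame of lane_near between -0.012 and 0.012 m and y of rod_b_big in the frame of lane_near below -0.06 m and angle between rod_b_mid's own z axis and vertical below 0.08 rad and height (world z) of rod_b_mid below 0.016 m) or (y of rod_b_mid in the frame of lane_far between -0.008 and 0.008 m and x of rod_b_mid in the frame of lane_far between -0.012 and 0.012 m and y of rod_b_big in the frame of lane_far below -0.06 m and angle between rod_b_mid's own z axis and vertical below 0.08 rad and height (world z) of rod_b_mid below 0.016 m))), for 0.1 s.
2. both rods lie fully home, one in each lane, big ends at the mouth ((((y of rod_a_mid in the frame of lane_near between -0.008 and 0.008 m and x of rod_a_mid in the frame of lane_near between -0.012 and 0.012 m and y of rod_a_big in the frame of lane_near below -0.06 m and angle between rod_a_mid's own z axis and vertical below 0.08 rad and height (world z) of rod_a_mid below 0.016 m) and (y of rod_b_mid in the frame of lane_far between -0.008 and 0.008 m and x of rod_b_mid in the frame of lane_far between -0.012 and 0.012 m and y of rod_b_big in the frame of lane_far below -0.06 m and angle between rod_b_mid's own z axis and vertical below 0.08 rad and height (world z) of rod_b_mid below 0.016 m)) or ((y of rod_b_mid in the frame of lane_near between -0.008 and 0.008 m and x of rod_b_mid in the frame of lane_near between -0.012 and 0.012 m and y of rod_b_big in the frame of lane_near below -0.06 m and angle between rod_b_mid's own z axis and vertical below 0.08 rad and height (world z) of rod_b_mid below 0.016 m) and (y of rod_a_mid in the frame of lane_far between -0.008 and 0.008 m and x of rod_a_mid in the frame of lane_far between -0.012 and 0.012 m and y of rod_a_big in the frame of lane_far below -0.06 m and angle between rod_a_mid's own z axis and vertical below 0.08 rad and height (world z) of rod_a_mid below 0.016 m)))), for 0.1 s.
3. the gate is snapped down across both mouths (value of joint gate_turn between -0.12 and 0.12 rad and value of joint gate_lift below 0.002 m and (((y of rod_a_mid in the frame of lane_near between -0.008 and 0.008 m and x of rod_a_mid in the frame of lane_near between -0.012 and 0.012 m and y of rod_a_big in the frame of lane_near below -0.06 m and angle between rod_a_mid's own z axis and vertical below 0.08 rad and height (world z) of rod_a_mid below 0.016 m) and (y of rod_b_mid in the frame of lane_far between -0.008 and 0.008 m and x of rod_b_mid in the frame of lane_far between -0.012 and 0.012 m and y of rod_b_big in the frame of lane_far below -0.06 m and angle between rod_b_mid's own z axis and vertical below 0.08 rad and height (world z) of rod_b_mid below 0.016 m)) or ((y of rod_b_mid in the frame of lane_near between -0.008 and 0.008 m and x of rod_b_mid in the frame of lane_near between -0.012 and 0.012 m and y of rod_b_big in the frame of lane_near below -0.06 m and angle between rod_b_mid's own z axis and vertical below 0.08 rad and height (world z) of rod_b_mid below 0.016 m) and (y of rod_a_mid in the frame of lane_far between -0.008 and 0.008 m and x of rod_a_mid in the frame of lane_far between -0.012 and 0.012 m and y of rod_a_big in the frame of lane_far below -0.06 m and angle between rod_a_mid's own z axis and vertical below 0.08 rad and height (world z) of rod_a_mid below 0.016 m)))), for 0.2 s.
At the end, for the whole second after the job is handed in: One rod in each lane, flat on the bench, its middle within 8 mm of the home point along the lane and 12 mm across, big end at the mouth; the gate within 0.12 rad of closed and down in its notch (lift under 2 mm); rods at rest (all of step 3 and linear speed of each of rod_a, rod_b below 0.02 m/s); the robot touches nothing.
It fails at once if a rod is lifted more than 20 mm off the bench (height (world z) of any of rod_a_mid, rod_b_mid above 0.029 m).
It fails at once if the spring, nut or gear is moved by more than 30 mm (distance of any of spring_mid, nut_mid, gear_mid from where it was at the start of the episode above 0.03 m).
It also fails if it takes over 72 s, if anything falls off the work surface, if the arm or the gripper's body presses on something with over 40 N, if the wrist force passes 120 N, or if a joint passes its speed limit or range.

## Working session

There is one attempt and no reset: what is moved stays moved. The work goes in short steps, Python scripts to look and compute and a tool call to move; the robot and the scene stay as the last step left them, time stands still between calls to the robot, and variables do not carry over. Pictures are saved under pics/ and viewed, about 8 in all and at most 12, crops included, and the job is handed in when it is done.

Besides the shell and the picture viewer there is one more tool, called in YAML: its name, and indented under it one key for each argument. move_arm: Moves the arm, as the interface text tells. Its arguments: {"type":"object","properties":{"targets":{"type":"array","items":{"type":"array","items":{"type":"array","items":{"type":"number"}}}},"force":{"type":"number"}},"required":["targets"]}

```bash
mkdir -p pics; ls; cat > h.py <<'E'
import numpy as np, cv2
from plant import r
def ray(s,rc):
    K=np.array(s["K"]);T=np.array(s["T"])
    d=np.linalg.inv(K)@np.array([rc[1],rc[0],1.]); d=np.array([d[0],-d[1],-d[2]])
    return T[:3,3],T[:3,:3]@d
def at(s,rc,z):
    o,d=ray(s,rc); return o+d*(z-o[2])/d[2]
def px(s,p):
    K=np.array(s["K"]);T=np.array(s["T"]); q=np.linalg.inv(T)@np.append(p,1.)
    u=K@np.array([q[0],-q[1],-q[2]]); return u[1]/u[2],u[0]/u[2]
def save(s,n): cv2.imwrite(n,s["frame"][:,:,::-1])
E
python3 - <<'E'
from h import *
for n in("top","side"):
    s=r.snapshot(n); save(s,f"pics/{n}0.png"); print(n,{k:v for k,v in s.items() if k not in("frame",)})
    for q,z in(("rod_a",.009),("rod_a_mid",.009),("rod_a_big",.009),("dock",.02),("lane_near",.009),("lane_far",.009),("gate_grip",.037),("gear_mid",.01),("nut_mid",.01),("spring_mid",.01)):
        try:
            for d in r.find_in(s,q)[:4]: print(q,np.round(d["score"],2),np.round(d["centre"]),np.round(at(s,d["centre"],z),3))
        except Exception as e: print(q,e)
print(r.get_state(), r.finger_overhang)
E
```

```text
pics
top {'K': array([[560.73411843,   0.        , 312.0222434 ],
       [  0.        , 560.73411843, 235.94832234],
       [  0.        ,   0.        ,   1.        ]]), 'T': array([[ 0.0244974 ,  0.99764037, -0.06413713,  0.42483985],
       [-0.99965995,  0.02501946,  0.00734918, -0.07555223],
       [ 0.00893652,  0.06393528,  0.99791403,  1.60159615],
       [ 0.        ,  0.        ,  0.        ,  1.        ]]), 'shot': 1}
rod_a 0.97 [225. 411.] [ 0.567 -0.369  0.009]
rod_a 0.68 [287. 446.] [ 0.392 -0.47   0.009]
rod_a 0.63 [252. 326.] [ 0.481 -0.129  0.009]
rod_a_mid 0.88 [252. 328.] [ 0.482 -0.133  0.009]
rod_a_big 0.16 [224. 409.] [ 0.569 -0.363  0.009]
dock 0.91 [242. 180.] [0.501 0.286 0.02 ]
lane_near 0.71 [246. 183.] [0.488 0.279 0.009]
lane_far 0.65 [244. 180.] [0.495 0.288 0.009]
gate_grip 0.49 [247. 216.] [0.489 0.18  0.037]
gear_mid 0.57 [186. 353.] [ 0.672 -0.201  0.01 ]
spring_mid 0.65 [246. 181.] [0.489 0.285 0.01 ]
spring_mid 0.59 [291. 371.] [ 0.376 -0.258  0.01 ]
side {'K': array([[612.27902484,   0.        , 314.75036351],
       [  0.        , 612.27902484, 24
[... 1081 characters left out ...]
01 ]
{'clock': 1.1, 'q': array([ 1.23679823,  0.68912208, -0.19459385,  1.56530829,  0.15729219,
        0.90248545, -0.21508648]), 'qd': array([-0.00058672,  0.00148619,  0.00125782, -0.00077646,  0.00025637,
       -0.00143418,  0.00134124]), 'joint_torque': array([ 2.50599151e-04, -5.27523565e+01, -1.26748648e+00, -1.53750622e+01,
       -5.20318619e-02, -7.11856756e-04,  1.04355948e-05]), 'tool_pos': array([ 0.22475752, -0.58321197,  0.21312655]), 'eef_rot': array([ 8.24495951e-01, -5.65867852e-01,  2.86749436e-05,  9.63071872e-06]), 'contact_force': array([0.13178257, 0.08337197, 0.05329059]), 'moment': array([ 0.03017315, -0.03257097, -0.00287509]), 'opening': 0.9980188526884016} 0.011
```

```bash
python3 - <<'E'
import cv2
a=cv2.imread("pics/top0.png"); cv2.imwrite("pics/t1.png",cv2.resize(a[130:340,100:500],None,fx=2,fy=2,interpolation=cv2.INTER_CUBIC))
E
```

```text
(no output)
```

View pics/t1.png

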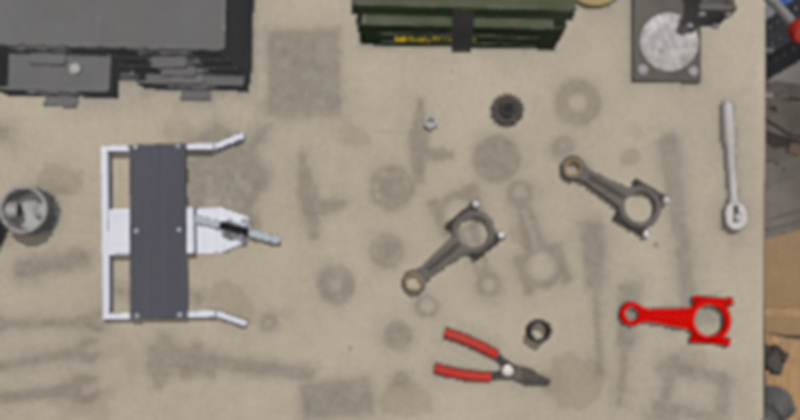

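View pics/side0.png

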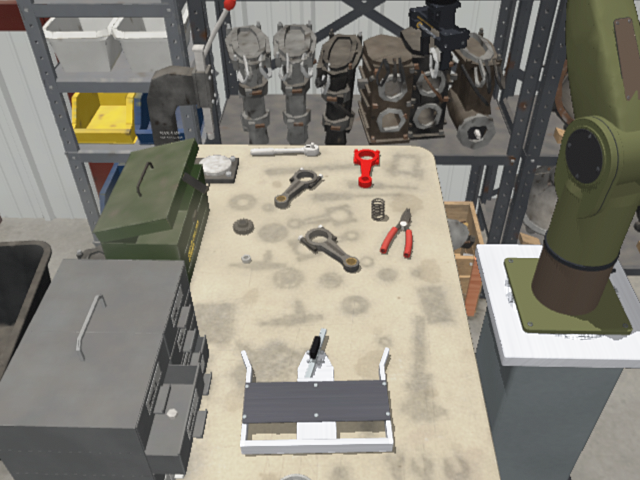

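```bash
cat >> h.py <<'E'
def rods(s,rois,thr=95):
    g=cv2.cvtColor(s["frame"],cv2.COLOR_RGB2GRAY); out=[]
    for c in rois:
        m=np.zeros_like(g); r0,r1,c0,c1=c; m[r0:r1,c0:c1]=(g[r0:r1,c0:c1]<thr)
        n,l,st,_=cv2.connectedComponentsWithStats(m); k=1+np.argmax(st[1:,4])
        p=np.argwhere(l==k)
        W=np.array([at(s,q,.014)[:2] for q in p])
        (cx,cy),(a,b),an=cv2.minAreaRect((W*1e4).astype(np.float32))
        B=cv2.boxPoints(((cx,cy),(a,b),an))/1e4
        e=B[1]-B[0] if np.linalg.norm(B[1]-B[0])>np.linalg.norm(B[2]-B[1]) else B[2]-B[1]; e/=np.linalg.norm(e)
        C=np.array([cx,cy])/1e4
        v=(W-C)@np.array([-e[1],e[0]]); t=(W-C)@e
        if np.abs(v[t>.04]).max()<np.abs(v[t<-.04]).max(): e=-e
        out.append((C,np.degrees(np.arctan2(e[1],e[0])))); print(len(p),"mid",C.round(4),"angle",out[-1][1].round(1),"size",round(a/1e4,3),round(b/1e4,3))
    return out
E
python3 - <<'E'
from h import *
s=r.snapshot("top")
rods(s,[(225,282,295,355),(203,255,375,440)])
f=lambda u,v,z:print((u,v),at(s,(130+v/2,100+u/2),z)[:2].round(3))
for u,v,z in((102,147,.028),(104,320,.028),(130,145,.03),(186,145,.03),(186,320,.03),(130,320,.03),(136,230,.03),(179,230,.03),(195,215,.019),(279,241,.019),(233,231,.048),(243,136,.018),(245,323,.018)): f(u,v,z)
a=s["frame"][185:300,145:250,::-1]; cv2.imwrite("pics/dock.png",cv2.resize(np.hstack([a,s["frame"][200:315,290:440,::-1]]),None,fx=3,fy=3,interpolation=cv2.INTER_CUBIC))
E
```

```text
Traceback (most recent call last):
  File "h.py", line 25, in rods
    if np.abs(v[t>.04]).max()<np.abs(v[t<-.04]).max(): e=-e
       ~~~~~~~~~~~~~~~~~~~~^^
ValueError: zero-size array to reduction operation maximum which has no identity
```

```bash
sed -i 's/thr=95/thr=118/' h.py
python3 - <<'E'
from h import *
s=r.snapshot("top")
f=lambda u,v,z:print((u,v),at(s,(130+v/2,100+u/2),z)[:2].round(3))
for u,v,z in((102,147,.028),(104,320,.028),(130,145,.03),(186,145,.03),(186,320,.03),(130,320,.03),(136,230,.03),(179,230,.03),(195,215,.019),(279,241,.019),(233,231,.048),(243,136,.018),(245,323,.018)): f(u,v,z)
a=s["frame"][185:300,145:250,::-1]; cv2.imwrite("pics/dock.png",cv2.resize(np.hstack([a,s["frame"][200:315,290:440,::-1]]),None,fx=3,fy=3,interpolation=cv2.INTER_CUBIC))
g=cv2.cvtColor(s["frame"],cv2.COLOR_RGB2GRAY); print(g[225:282:2,295:355:3])
rods(s,[(225,282,295,355),(203,255,375,440)])
E
```

```text
(102, 147) [0.606 0.368]
(104, 320) [0.364 0.355]
(130, 145) [0.61  0.329]
(186, 145) [0.612 0.25 ]
(186, 320) [0.367 0.241]
(130, 320) [0.365 0.319]
(136, 230) [0.49  0.315]
(179, 230) [0.492 0.255]
(195, 215) [0.514 0.236]
(279, 241) [0.48  0.116]
(233, 231) [0.492 0.177]
(243, 136) [0.628 0.172]
(245, 323) [0.364 0.16 ]
[[139 142 140 138 146 161 162 163 163 160 153 148 142 134 140 152 160 160
  160 152]
 [136 138 140 140 152 159 162 160 161 152 144 136 136 133 140 151 156 162
  160 154]
 [137 139 139 143 160 162 158 149 153 142 143 148 142 138 139 148 159 160
  160 153]
 [141 138 143 151 161 160 150 136 144 142 153 160 156 125 182 147 158 162
  165 156]
 [141 144 150 158 163 161 153 142 142 147 159 162 157  85 127 138 155 159
  162 157]
 [149 153 157 162 164 161 158 143 139 150 160 163  95  84  88 124 152 159
  164 158]
 [158 160 161 163 164 163 159 147 137 152 165 120  87  99  94 102 127 160
  163 162]
 [163 164 163 162 167 165 162 154 139 149 132  84  96 103  85  80 105 147
  163 163]
 [163 165 165 165 164 165 162 156 141 130  67  96 138 145 127 112  89 129
  163 163]
 [162 164 
[... 1100 characters left out ...]
 165 114 132 142 117  96 162 164 165 165 165 162 159 156 138 146 145
  145 155]
 [167 167  98 164 168 115 135 166 164 165 167 163 163 160 150 140 157 155
  144 158]
 [168 168 103 149 161 116 153 163 163 164 166 164 163 161 150 141 156 152
  143 157]
 [168 168 142  96 114 104 155 162 166 165 166 167 165 161 153 137 148 144
  146 156]
 [168 166 167 111 101 137 146 158 162 164 165 166 166 164 158 148 145 142
  151 158]
 [166 166 168 162 152 142 151 147 159 161 166 168 167 163 160 157 154 154
  158 161]
 [166 166 166 164 148 148 158 151 152 163 166 167 166 163 164 160 159 157
  158 164]]
581 mid [ 0.4689 -0.1194] angle -48.9 size 0.069 0.157
640 mid [ 0.5659 -0.3491] angle -121.2 size 0.155 0.07
```

View pics/dock.png

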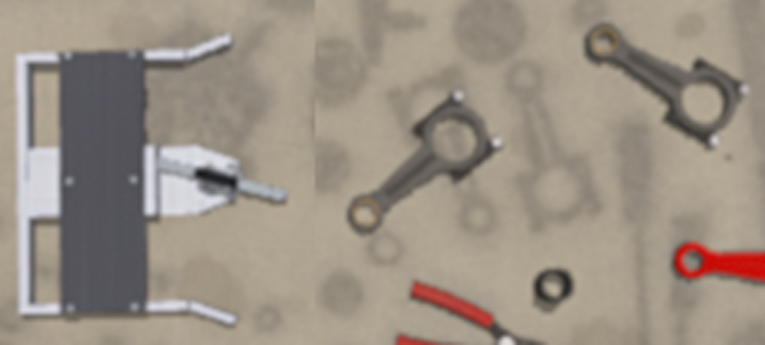

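move_arm:
  targets:
    - [[0,0,0.148,0.018,0.0365,-0.006,0.7],[0,0,0.148,0.018,0.0365,-0.006,0.7],[0,0,0.148,0.018,0.0365,-0.006,0.7],[0,0,0.148,0.018,0.0365,-0.006,0.7],[0,0,0.148,0.018,0.0365,-0.006,0.7]]
  force: 25

```text
clock: 1.7
tool_pos: [0.3129, -0.4026, 0.1834]
eef_rot: [0.974, -0.227, 0.004, 0.004]
contact_force: [0.4, -0.7, -0.4]
opening: 0.7
```

move_arm:
  targets:
    - [[0,0,0.148,0.018,0.0365,-0.006,0.7],[0,0,0.148,0.018,0.0365,-0.006,0.7],[0,0,0.148,0.018,0.0365,-0.006,0.7],[0,0,0.148,0.018,0.0365,-0.006,0.7],[0,0,0.148,0.018,0.0365,-0.006,0.7]]

```text
clock: 2.2
tool_pos: [0.4066, -0.2138, 0.1537]
eef_rot: [0.989, 0.146, 0.007, 0.003]
contact_force: [0.6, -0.1, -0.7]
opening: 0.697
```

move_arm:
  targets:
    - [[0,0,0.148,0.018,0.0365,-0.006,0.7],[0,0,0.148,0.018,0.0365,-0.006,0.7],[0,0,0.148,0.018,0.0365,-0.006,0.7],[0,0,0,0,0,0,0.7]]

```text
clock: 2.6
tool_pos: [0.4667, -0.0938, 0.1359]
eef_rot: [0.93, 0.368, 0.011, 0.0]
contact_force: [-0.1, 0.5, -0.6]
opening: 0.696
```

```bash
cat >> h.py <<'E'
from scipy.spatial.transform import Rotation as R
def need(x,y,z,yaw):
    st=r.get_state(); c=R.from_quat(st["eef_rot"])
    w=np.radians(yaw)/2; d=R.from_quat([np.cos(w),np.sin(w),0,0])
    v=(d*c.inv()).as_rotvec(); 
    if np.linalg.norm(v)>np.pi/2: print("flip?")
    print("rot",v.round(3),"shift",(np.array([x,y,z])-st["tool_pos"]).round(4),"open",round(st["opening"],3),"q7",st["q"][6].round(2),"F",np.round(st["contact_force"],1),"t",st["clock"])
E
python3 -c "
from h import *
need(.460,-.109,.016,41.1)"
```

```text
rot [-0.007  0.022 -0.037] shift [-0.0067 -0.0152 -0.1199] open 0.696 q7 0.14 F [-0.1  0.5 -0.6] t 2.6
```

move_arm:
  targets:
    - [[-0.007,0.022,-0.037,-0.0067,-0.0152,-0.02,0.7],[0,0,0,0,0,-0.04,0.7],[0,0,0,0,0,-0.03,0.7],[0,0,0,0,0,-0.015,0.7],[0,0,0,0,0,0,0.7]]

```text
clock: 3.1
tool_pos: [0.4625, -0.1117, 0.0289]
eef_rot: [0.937, 0.348, 0.002, 0.002]
contact_force: [-0.4, 0.1, 0.2]
opening: 0.701
```

```bash
python3 -c "
from h import *
need(.460,-.109,.015,41.1)"
```

```text
rot [0.003 0.005 0.006] shift [-0.0025  0.0027 -0.0139] open 0.701 q7 -0.08 F [-0.4  0.1  0.2] t 3.1
```

move_arm:
  targets:
    - [[0.003,0.005,0.006,-0.0025,0.0027,-0.008,0.7],[0,0,0,0,0,-0.006,0.7],[0,0,0,0,0,0,0.2],[0,0,0,0,0,0,0.2],[0,0,0,0,0,0,0.2]]

```text
clock: 3.6
tool_pos: [0.4614, -0.1104, 0.0163]
eef_rot: [0.937, 0.35, 0.002, 0.001]
contact_force: [-0.1, -0.2, 0.5]
opening: 0.455
```

move_arm:
  targets:
    - [[0,0,0,0,0,0,0.2],[0,0,0,0,0,0,0.2]]

```text
clock: 3.8
tool_pos: [0.4618, -0.1106, 0.017]
eef_rot: [0.937, 0.349, 0.002, 0.001]
contact_force: [-0.0, 0.4, 0.8]
opening: 0.267
```

```bash
python3 -c "
from h import *
need(.460,-.109,.015,41.1)"
```

```text
rot [0.001 0.005 0.004] shift [-0.0018  0.0016 -0.002 ] open 0.267 q7 -0.11 F [-0.   0.4  0.8] t 3.8
```

move_arm:
  targets:
    - [[0,0,0,0,0,0,0.1],[0,0,0,0,0,0,0.1]]

```text
clock: 4.0
tool_pos: [0.4621, -0.1107, 0.0173]
eef_rot: [0.937, 0.349, 0.002, 0.001]
contact_force: [0.5, -0.3, 0.5]
opening: 0.108
```

```bash
python3 - <<'E'
from h import *
need(.460,-.109,.015,41.1)
for n in("top","side"):
    s=r.snapshot(n);a=px(s,(.46,-.11,.02)); i,j=map(int,a); c=s["frame"][i-50:i+50,j-65:j+65,::-1]
    if n=="top": b=c
cv2.imwrite("pics/g1.png",cv2.resize(np.hstack([b,c]),None,fx=3,fy=3,interpolation=cv2.INTER_CUBIC))
E
```

```text
rot [0.001 0.006 0.004] shift [-0.0021  0.0017 -0.0023] open 0.108 q7 -0.11 F [ 0.5 -0.3  0.5] t 4.0
```

View pics/g1.png

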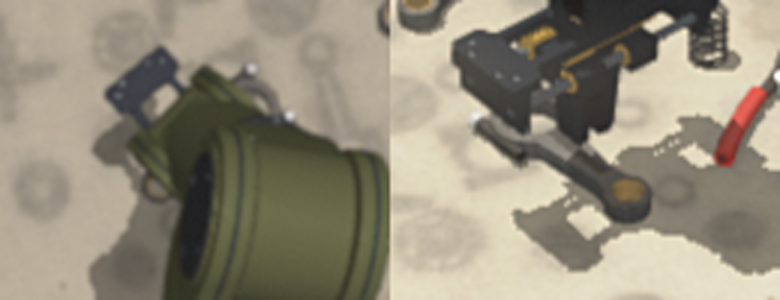

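```bash
python3 - <<'E'
from h import *
s=r.snapshot("side");p=r.get_state()["tool_pos"]; print(p,[np.round(px(s,(p[0],p[1],z)),1) for z in(.006,.018,.04)])
c=np.ascontiguousarray(s["frame"][195:285,285:385,::-1]); c=cv2.resize(c,None,fx=6,fy=6,interpolation=cv2.INTER_CUBIC)
a=px(s,(p[0],p[1],p[2]-.011)); cv2.circle(c,(int((a[1]-285)*6),int((a[0]-195)*6)),4,(0,255,0),-1)
cv2.imwrite("pics/g2.png",c)
E
```

```text
[ 0.46198478 -0.11068008  0.017204  ] [array([253. , 336.4]), array([248.9, 336.5]), array([241.3, 336.6])]
```

View pics/g2.png

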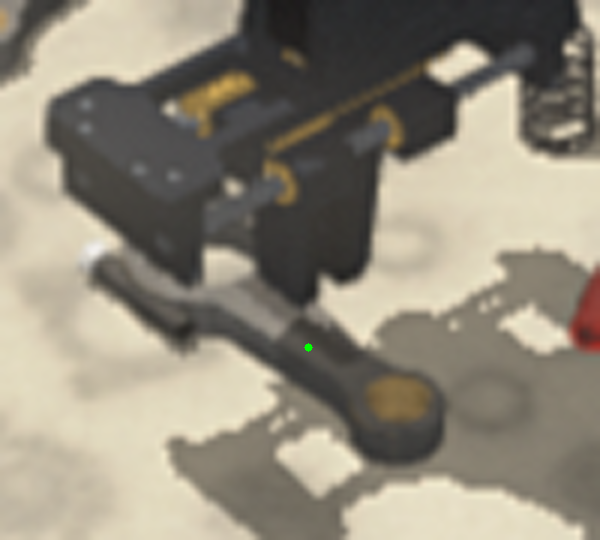

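move_arm:
  targets:
    - [[0,0,0,0,0,0,0.7],[0,0,0,0,0,0,0.7],[0,0,0,0,0,0,0.7],[0,0,0,0,0,0,0.7],[0,0,0,0,0,-0.004,0.7]]

```text
clock: 4.65
tool_pos: [0.4622, -0.1106, 0.0132]
eef_rot: [0.937, 0.349, 0.003, 0.001]
contact_force: [0.4, 0.3, 0.6]
opening: 0.533
```

move_arm:
  targets:
    - [[0,0,0,0,0,-0.004,0.7],[0,0,0,0,0,-0.004,0.7]]

```text
clock: 4.85
tool_pos: [0.4622, -0.1106, 0.0046]
eef_rot: [0.937, 0.349, 0.003, 0.001]
contact_force: [0.1, -0.7, -0.3]
opening: 0.696
```

move_arm:
  targets:
    - [[0,0,0,0,0,-0.004,0.7],[0,0,0,0,0,-0.004,0.7]]

```text
clock: 5.05
tool_pos: [0.4621, -0.1106, -0.0044]
eef_rot: [0.937, 0.349, 0.003, 0.001]
contact_force: [-0.2, -0.4, -0.7]
opening: 0.701
```

```bash
python3 - <<'E'
from h import *
s=r.snapshot("side");p=r.get_state()["tool_pos"]; 
c=np.ascontiguousarray(s["frame"][195:285,285:385,::-1]); c=cv2.resize(c,None,fx=6,fy=6,interpolation=cv2.INTER_CUBIC)
for z in (0,.02,.04):
  a=px(s,(p[0],p[1],z)); cv2.circle(c,(int((a[1]-285)*6),int((a[0]-195)*6)),4,(0,255,0),-1)
cv2.imwrite("pics/g3.png",c)
E
```

```text
(no output)
```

View pics/g3.png

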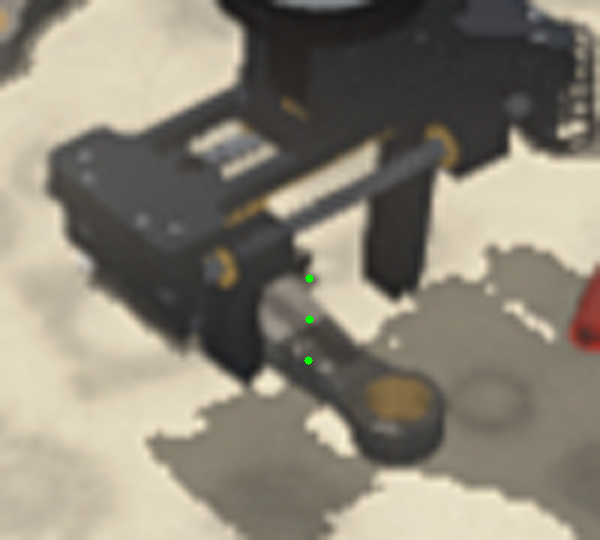

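move_arm:
  targets:
    - [[0,0,0,0,0,-0.003,0.7]]

```text
clock: 5.2
tool_pos: [0.4619, -0.1104, -0.0081]
eef_rot: [0.937, 0.349, 0.002, 0.001]
contact_force: [0.1, -0.3, -0.7]
opening: 0.701
```

move_arm:
  targets:
    - [[0,0,0,0,0,-0.003,0.7]]

```text
clock: 5.3
tool_pos: [0.4619, -0.1103, -0.0114]
eef_rot: [0.937, 0.349, 0.002, 0.001]
contact_force: [-0.3, -0.1, 0.8]
opening: 0.703
```

move_arm:
  targets:
    - [[0,0,0,0,0,-0.002,0.7]]

```text
clock: 5.4
tool_pos: [0.4619, -0.1103, -0.0137]
eef_rot: [0.937, 0.349, 0.002, 0.001]
contact_force: [0.6, -0.2, 0.1]
opening: 0.698
```

move_arm:
  targets:
    - [[0,0,0,0,0,-0.002,0.7]]

```text
clock: 5.5
tool_pos: [0.4619, -0.1102, -0.0159]
eef_rot: [0.937, 0.35, 0.002, 0.001]
contact_force: [0.4, -0.6, -0.2]
opening: 0.701
```

move_arm:
  targets:
    - [[0,0,0,0,0,-0.002,0.7]]

```text
clock: 5.6
tool_pos: [0.4619, -0.1102, -0.0181]
eef_rot: [0.937, 0.349, 0.002, 0.001]
contact_force: [-0.4, 1.1, -0.7]
opening: 0.699
```

move_arm:
  targets:
    - [[0,0,0,0,0,-0.002,0.7]]

```text
clock: 5.7
tool_pos: [0.462, -0.1102, -0.0202]
eef_rot: [0.937, 0.349, 0.002, 0.001]
contact_force: [0.1, -1.3, 0.4]
opening: 0.697
```

move_arm:
  targets:
    - [[0,0,0,0,0,-0.002,0.7]]

```text
clock: 5.8
tool_pos: [0.462, -0.1103, -0.0223]
eef_rot: [0.937, 0.349, 0.002, 0.001]
contact_force: [-0.1, 0.9, -0.1]
opening: 0.703
```

```bash
python3 - <<'E'
from h import *
st=r.get_state(); print(st["q"].round(4),st["tool_pos"],st["contact_force"])
s=r.snapshot("side");p=st["tool_pos"]; 
c=np.ascontiguousarray(s["frame"][195:285,285:385,::-1]); c=cv2.resize(c,None,fx=6,fy=6,interpolation=cv2.INTER_CUBIC)
for dx in (-.039,.039):
  for z in (0,.018):
    a=px(s,(p[0]+dx*.755,p[1]+dx*.656,z)); cv2.circle(c,(int((a[1]-285)*6),int((a[0]-195)*6)),4,(0,255,0),-1)
cv2.imwrite("pics/g4.png",c)
E
```

```text
[ 0.1883  0.9494 -0.0827  2.1528  1.0795  0.076  -0.2239] [ 0.46198971 -0.1102581  -0.02230614] [-0.06067022  0.88353852 -0.08435582]
```

View pics/g4.png

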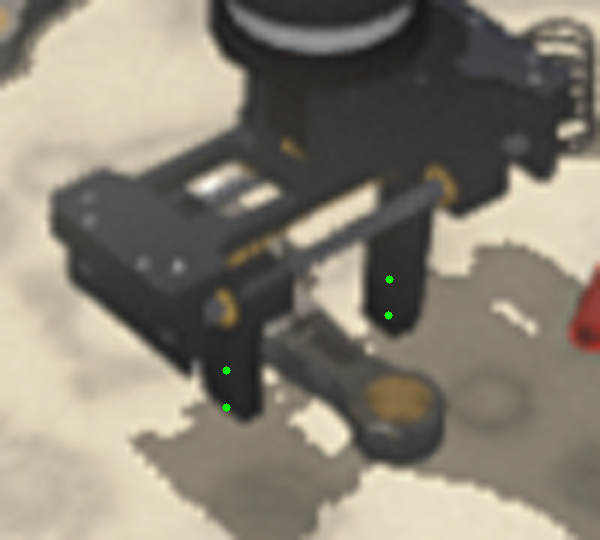

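move_arm:
  targets:
    - [[0,0,0,0,0,0.003,0.2],[0,0,0,0,0,0,0.2],[0,0,0,0,0,0,0.2],[0,0,0,0,0,0,0.2],[0,0,0,0,0,0,0.2]]

```text
clock: 6.35
tool_pos: [0.462, -0.1102, -0.0191]
eef_rot: [0.937, 0.35, 0.002, 0.001]
contact_force: [0.3, 0.4, -1.7]
opening: 0.308
```

```bash
python3 -c "
from h import *
need(.460,-.109,-.019,2.3)
print(r.get_state()['q'].round(3))"
```

```text
rot [ 0.002  0.005 -0.674] shift [-0.002   0.0012  0.0001] open 0.308 q7 -0.22 F [ 0.3  0.4 -1.7] t 6.35
[ 0.199  0.943 -0.1    2.153  1.075  0.092 -0.219]
```

move_arm:
  targets:
    - [[0,0,-0.112,-0.006,0.0285,0,0.2],[0,0,-0.112,-0.006,0.0285,0,0.2],[0,0,-0.112,-0.006,0.0285,0,0.2],[0,0,-0.112,-0.006,0.0285,0,0.2],[0,0,-0.112,-0.006,0.0285,0,0.2]]

```text
clock: 6.85
tool_pos: [0.4446, -0.0289, -0.0188]
eef_rot: [0.985, 0.175, -0.003, 0.008]
contact_force: [-0.0, -0.8, -4.8]
opening: 0.315
```

```bash
python3 -c "
from h import *
need(.4244,.06,-.019,2.3)
print(r.get_state()['q'].round(3))"
```

```text
rot [ 0.015 -0.005 -0.312] shift [-0.0202  0.0889 -0.0002] open 0.315 q7 -1.33 F [-0.  -0.8 -4.8] t 6.85
[ 0.106  0.947 -0.254  2.227  1.632  0.222 -1.327]
```

move_arm:
  targets:
    - [[0.003,-0.001,-0.085,-0.005,0.024,0,0.2],[0.003,-0.001,-0.085,-0.005,0.024,0,0.2],[0.003,-0.001,-0.085,-0.005,0.024,0,0.2],[0.003,-0.001,-0.085,-0.005,0.024,0,0.2],[0,0,0,0,0,0,0.2]]

```text
clock: 7.35
tool_pos: [0.4236, 0.0735, -0.0191]
eef_rot: [1.0, -0.002, -0.001, -0.001]
contact_force: [-1.0, 1.4, -1.0]
opening: 0.314
```

```bash
python3 -c "
from h import *
need(.4244,.06,-.019,2.3)
print(r.get_state()['q'].round(3))
s=r.snapshot('top'); save(s,'pics/t2.png'); s=r.snapshot('side'); save(s,'pics/s2.png')"
```

```text
rot [-0.001 -0.002  0.044] shift [ 0.0008 -0.0135  0.0001] open 0.314 q7 -1.95 F [-1.   1.4 -1. ] t 7.35
[ 0.029  0.984 -0.502  2.264  1.669  0.413 -1.948]
```

View pics/s2.png

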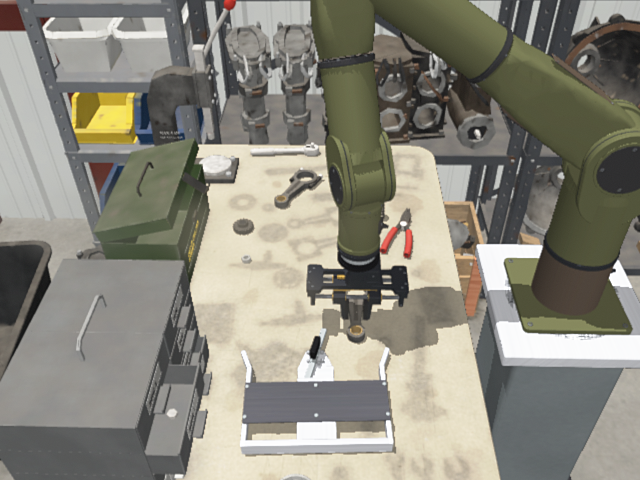

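move_arm:
  targets:
    - [[0,0,0.04,0.0005,0.02,0,0.2],[0,0,0,-0.001,0.033,0,0.2],[0,0,0,-0.001,0.033,0,0.2],[0,0,0,-0.001,0.03,0,0.2],[0,0,0,0,0,0,0.2]]

```text
clock: 7.95
tool_pos: [0.4249, 0.1703, -0.0189]
eef_rot: [1.0, 0.011, 0.002, 0.015]
contact_force: [0.6, -0.6, -3.6]
opening: 0.314
```

```bash
python3 -c "
from h import *
need(.4178,.224,-.019,2.3)
print(r.get_state()['q'].round(3))"
```

```text
rot [0.03  0.004 0.018] shift [-0.0071  0.0537 -0.0001] open 0.314 q7 -1.92 F [ 0.6 -0.6 -3.6] t 7.95
[-0.185  0.989 -0.525  2.176  1.456  0.464 -1.918]
```

move_arm:
  targets:
    - [[0.03,0.004,0.018,-0.005,0.01,0,0.2],[0,0,0,-0.001,0.02,0,0.2],[0,0,0,-0.001,0.018,0,0.2],[0,0,0,0,0,0,0.2]]

```text
clock: 8.35
tool_pos: [0.4218, 0.2019, -0.0191]
eef_rot: [1.0, 0.016, 0.003, 0.013]
contact_force: [0.6, 0.8, -0.8]
opening: 0.313
```

```bash
python3 -c "
from h import *
need(.4178,.224,-.019,2.3)
print(r.get_state()['q'].round(3))"
```

```text
rot [0.025 0.006 0.008] shift [-0.004   0.0221  0.0001] open 0.313 q7 -1.92 F [ 0.6  0.8 -0.8] t 8.35
[-0.235  0.994 -0.542  2.149  1.414  0.478 -1.92 ]
```

move_arm:
  targets:
    - [[0.025,0.006,0.008,-0.004,0.01,0,0.2],[0.01,0,0,0,0.008,0,0.2],[0,0,0,0,0,0,0.2],[0,0,0,0,0,0,0.5],[0,0,0,0,0,0,0.5]]

```text
clock: 8.85
tool_pos: [0.42, 0.2082, -0.0193]
eef_rot: [1.0, 0.016, 0.001, 0.001]
contact_force: [-0.5, -0.0, -1.0]
opening: 0.47
```

```bash
python3 -c "
from h import *
need(.4178,.224,-.019,2.3)
s=r.snapshot('side'); save(s,'pics/s3.png')
for q in('rod_a_mid','rod_a_big'):
  for d in r.find_in(s,q): print(q,d['score'],d['centre'],at(s,d['centre'],.009).round(3))
"
```

```text
rot [0.003 0.003 0.008] shift [-0.0022  0.0158  0.0003] open 0.47 q7 -1.94 F [-0.5 -0.  -1. ] t 8.85
rod_a_mid 0.74 [367.4, 357.6] [0.421 0.202 0.009]
rod_a_big 0.74 [367.2, 359.3] [0.418 0.201 0.009]
rod_a_big 0.47 [224.7, 242.5] [ 0.681 -0.202  0.009]
```

move_arm:
  targets:
    - [[0,0,0,0,0,0.02,0.45],[0,0,0,0,0,0.02,0.4],[0,0,0,0.001,-0.04,0,0.35],[0,0,0,0.001,-0.04,0,0.35],[0,0,0,0.001,-0.04,0,0.35]]

```text
clock: 9.5
tool_pos: [0.4235, 0.0951, 0.0224]
eef_rot: [1.0, 0.022, 0.003, -0.004]
contact_force: [0.8, -1.2, -0.0]
opening: 0.349
```

```bash
python3 -c "
from h import *
need(.423,.082,-.017,2.3)
s=r.snapshot('top'); save(s,'pics/t3.png');rods(s,[(215,275,205,290)])
"
```

```text
rot [-0.008  0.005 -0.003] shift [-0.0005 -0.0131 -0.0394] open 0.349 q7 -1.73 F [ 0.8 -1.2 -0. ] t 9.5
2884 mid [0.4783 0.0952] angle -88.6 size 0.127 0.237
```

move_arm:
  targets:
    - [[-0.008,0.005,-0.003,-0.0005,-0.015,-0.005,0.35],[0,0,0,0,0,-0.018,0.35],[0,0,0,0,0,-0.015,0.35],[0,0,0,0,0,0,0.35]]

```text
clock: 9.95
tool_pos: [0.4205, 0.0652, -0.017]
eef_rot: [1.0, 0.012, -0.002, 0.007]
contact_force: [0.5, -1.1, 0.0]
opening: 0.353
```

```bash
python3 -c "
from h import *
need(.423,.09,-.017,2.3)
"
```

```text
rot [ 0.014 -0.005  0.015] shift [ 0.0025  0.0248 -0.    ] open 0.353 q7 -1.91 F [ 0.5 -1.1  0. ] t 9.95
```

move_arm:
  targets:
    - [[0.014,-0.005,0.015,0.002,0.02,0,0.35],[0,0,0,0,0.02,0,0.35],[0,0,0,-0.001,0.02,0,0.35],[0,0,0,-0.001,0.015,0,0.35]]

```text
clock: 10.35
tool_pos: [0.4198, 0.1443, -0.0154]
eef_rot: [1.0, 0.02, 0.0, -0.001]
contact_force: [0.1, -1.3, -0.6]
opening: 0.349
```

```bash
python3 -c "
from h import *
need(.4195,.183,-.017,2.3)
"
```

```text
rot [-0.001 -0.     0.001] shift [-0.0003  0.0387 -0.0016] open 0.349 q7 -1.94 F [ 0.1 -1.3 -0.6] t 10.35
```

move_arm:
  targets:
    - [[0,0,0,0,0.012,-0.001,0.35],[0,0,0,0,0.012,0,0.35],[0,0,0,0,0.006,0,0.35]]

```text
clock: 10.65
tool_pos: [0.4193, 0.1801, -0.0149]
eef_rot: [1.0, 0.022, 0.001, -0.002]
contact_force: [1.1, -0.3, -1.0]
opening: 0.347
```

move_arm:
  targets:
    - [[0,0,0,0,0.005,0,0.35],[0,0,0,0,0.003,0,0.35]]

```text
clock: 10.85
tool_pos: [0.4193, 0.1812, -0.015]
eef_rot: [1.0, 0.021, 0.001, 0.006]
contact_force: [1.1, -6.4, 5.4]
opening: 0.351
```

```bash
python3 -c "
from h import *
need(.4195,.183,-.017,2.3)
"
```

```text
rot [ 0.011  0.003 -0.001] shift [ 0.0002  0.0018 -0.002 ] open 0.351 q7 -1.93 F [ 1.1 -6.4  5.4] t 10.85
```

move_arm:
  targets:
    - [[0,0,0,0,0.004,0,0.35],[0,0,0,0,0.004,0,0.35]]

```text
clock: 11.05
tool_pos: [0.4193, 0.1807, -0.0149]
eef_rot: [1.0, 0.019, 0.002, 0.013]
contact_force: [-0.4, -7.7, 5.7]
opening: 0.349
```

```bash
python3 - <<'E'
from h import *
need(.4195,.183,-.017,2.3)
s=r.snapshot("side"); 
c=cv2.resize(s["frame"][300:460,230:410,::-1],None,fx=3,fy=3,interpolation=cv2.INTER_CUBIC); cv2.imwrite("pics/s4.png",c)
E
```

```text
rot [0.027 0.004 0.003] shift [ 0.0002  0.0023 -0.0021] open 0.349 q7 -1.92 F [-0.4 -7.7  5.7] t 11.05
```

View pics/s4.png

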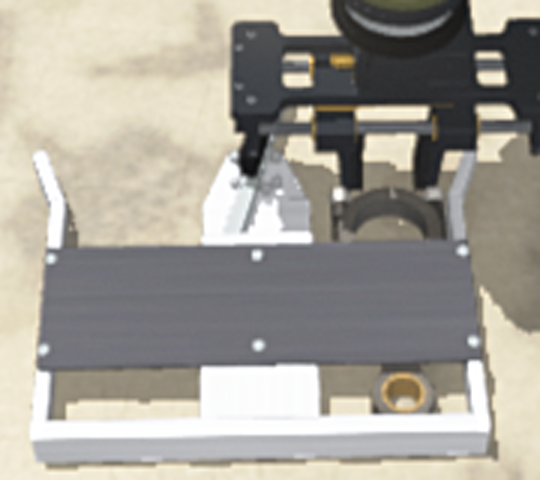

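```bash
python3 - <<'E'
from h import *
s=r.snapshot("side")
for rc,z in(((430.7,364.3),.018),((361,341.5),.014),((361,370),.014),((433.5,364),.018)): print(at(s,rc,z).round(4))
# back stop front top edge, projected
for p in((.4128,.362,.026),(.4128,.352,.026),(.4128,.352,.018),(.4134,.334,.018)): print(p,np.round(px(s,p),1))
for d in r.find_in(s,'rod_a_big'): print(d)
E
```

```text
[0.4128 0.3365 0.018 ]
[0.4503 0.1922 0.014 ]
[0.3986 0.1909 0.014 ]
[0.4135 0.3416 0.018 ]
(0.4128, 0.362, 0.026) [442.1 364.9]
(0.4128, 0.352, 0.026) [436.5 364.8]
(0.4128, 0.352, 0.018) [439.2 364.6]
(0.4134, 0.334, 0.018) [429.3 363.9]
{'centre': [373.1, 359.1], 'score': 0.84}
```

move_arm:
  targets:
    - [[0,0,0,0.001,-0.03,0,0.35],[0,0,0,0.001,-0.03,0.01,0.35],[0,0,0,0,-0.02,0.04,0.5],[0,0,0,0.01,-0.02,0.04,0.7],[0,0,-0.06,0.015,-0.04,0,0.7]]

```text
clock: 11.7
tool_pos: [0.4446, 0.0503, 0.0685]
eef_rot: [1.0, -0.006, 0.002, 0.009]
contact_force: [1.3, 0.9, -0.1]
opening: 0.602
```

move_arm:
  targets:
    - [[0,0,-0.1,0.025,-0.045,0,0.7],[0,0,-0.1,0.025,-0.045,0,0.7],[0,0,-0.1,0.025,-0.045,0,0.7],[0,0,-0.1,0.025,-0.045,0,0.7],[0,0,-0.1,0.02,-0.045,0,0.7]]

```text
clock: 12.2
tool_pos: [0.5656, -0.1721, 0.0722]
eef_rot: [0.966, -0.26, 0.003, 0.004]
contact_force: [1.3, 0.8, -1.0]
opening: 0.699
```

```bash
python3 -c "
from h import *
need(.572,-.339,-.019,-31.2)
s=r.snapshot('top');rods(s,[(203,255,375,440)])
print(r.get_state()['q'].round(3))"
```

```text
rot [ 0.01   0.004 -0.019] shift [ 0.0064 -0.1669 -0.0912] open 0.699 q7 -1.01 F [ 1.3  0.8 -1. ] t 12.2
1521 mid [ 0.5542 -0.3454] angle 91.0 size 0.145 0.16
[ 0.559  0.904 -0.599  1.763  0.772  0.717 -1.011]
```

move_arm:
  targets:
    - [[0.005,0.002,-0.01,0.002,-0.042,-0.01,0.7],[0.005,0.002,-0.01,0.002,-0.042,-0.01,0.7],[0,0,0,0.002,-0.042,-0.01,0.7],[0,0,0,0,-0.035,-0.01,0.7],[0,0,0,0,0,0,0.7]]

```text
clock: 12.75
tool_pos: [0.5754, -0.3464, 0.0321]
eef_rot: [0.96, -0.279, 0.006, 0.002]
contact_force: [0.3, 0.7, 0.4]
opening: 0.702
```

```bash
python3 -c "
from h import *
need(.572,-.339,-.019,-31.2)"
```

```text
rot [0.007 0.011 0.022] shift [-0.0034  0.0074 -0.0511] open 0.702 q7 -0.71 F [0.3 0.7 0.4] t 12.75
```

move_arm:
  targets:
    - [[0.007,0.011,0.022,-0.0034,0.0074,-0.01,0.7],[0,0,0,0,0,-0.015,0.7],[0,0,0,0,0,-0.015,0.7],[0,0,0,0,0,-0.008,0.7],[0,0,0,0,0,0,0.7]]

```text
clock: 13.25
tool_pos: [0.5725, -0.331, -0.0203]
eef_rot: [0.964, -0.264, -0.001, -0.003]
contact_force: [-0.9, -0.4, 0.1]
opening: 0.703
```

```bash
python3 -c "
from h import *
need(.572,-.339,-.019,-31.2)"
```

```text
rot [-0.007 -0.001 -0.01 ] shift [-0.0005 -0.008   0.0013] open 0.703 q7 -0.73 F [-0.9 -0.4  0.1] t 13.25
```

move_arm:
  targets:
    - [[0,0,-0.01,0,-0.007,0.001,0.6],[0,0,0,0,0,0,0.2],[0,0,0,0,0,0,0.2],[0,0,0,0,0,0,0.2],[0,0,0,0,0,0,0.2]]

```text
clock: 13.75
tool_pos: [0.5743, -0.3379, -0.018]
eef_rot: [0.963, -0.269, 0.0, -0.003]
contact_force: [0.3, -0.1, -4.2]
opening: 0.315
```

move_arm:
  targets:
    - [[0,0,0,0,0,0,0.2],[0,0,0,0,0,0,0.2]]

```text
clock: 13.95
tool_pos: [0.5742, -0.3379, -0.018]
eef_rot: [0.963, -0.269, 0.0, -0.003]
contact_force: [0.8, 0.4, -2.1]
opening: 0.316
```

```bash
python3 -c "
from h import *
need(.575,.04,-.019,2.3)"
```

```text
rot [-0.007  0.     0.585] shift [ 0.0008  0.3779 -0.001 ] open 0.316 q7 -0.73 F [ 0.8  0.4 -2.1] t 13.95
```

move_arm:
  targets:
    - [[0,0,0.06,0,0.034,0,0.2],[0,0,0.06,0,0.034,0,0.2],[0,0,0.06,0,0.034,0,0.2],[0,0,0.06,0,0.034,0,0.2],[0,0,0.06,0,0.034,0,0.2]]

```text
clock: 14.45
tool_pos: [0.5716, -0.1788, -0.0179]
eef_rot: [0.992, -0.125, 0.002, 0.004]
contact_force: [0.1, -0.6, -3.3]
opening: 0.312
```

```bash
python3 -c "
from h import *
need(.5704,.06,-.019,2.3)"
```

```text
rot [0.008 0.004 0.291] shift [-0.0012  0.2388 -0.0011] open 0.312 q7 -0.87 F [ 0.1 -0.6 -3.3] t 14.45
```

move_arm:
  targets:
    - [[0.004,0.002,0.06,0,0.035,0,0.2],[0.004,0.002,0.06,0,0.035,0,0.2],[0,0,0.06,0,0.035,0,0.2],[0,0,0.06,0,0.035,0,0.2],[0,0,0.03,0,0.03,0,0.2]]

```text
clock: 14.95
tool_pos: [0.5696, -0.0073, -0.018]
eef_rot: [1.0, 0.013, -0.002, 0.004]
contact_force: [0.1, -1.6, -2.1]
opening: 0.314
```

```bash
python3 -c "
from h import *
need(.5704,.06,-.019,2.3)"
```

```text
rot [ 0.009 -0.003  0.013] shift [ 0.0008  0.0673 -0.001 ] open 0.314 q7 -0.98 F [ 0.1 -1.6 -2.1] t 14.95
```

move_arm:
  targets:
    - [[0.009,-0.003,0.013,0,0.038,0,0.2],[0,0,0,-0.001,0.038,0,0.2],[0,0,0,-0.001,0.038,0,0.2],[0,0,0,-0.001,0.038,0,0.2],[0,0,0,0,0,0,0.2]]

```text
clock: 15.45
tool_pos: [0.5656, 0.1508, -0.017]
eef_rot: [1.0, 0.021, -0.0, 0.002]
contact_force: [-0.2, 1.4, -3.9]
opening: 0.316
```

```bash
python3 -c "
from h import *
need(.564,.217,-.019,2.3)
print(r.get_state()['q'].round(3))"
```

```text
rot [ 0.004  0.    -0.003] shift [-0.0016  0.0662 -0.002 ] open 0.316 q7 -1.18 F [-0.2  1.4 -3.9] t 15.45
[-0.008  1.05  -0.598  1.8    0.99   0.629 -1.182]
```

move_arm:
  targets:
    - [[0,0,0,-0.001,0.022,0,0.2],[0,0,0,-0.001,0.022,0,0.2],[0,0,0,0,0.012,0,0.2],[0,0,0,0,0,0,0.5],[0,0,0,0,0,0,0.5]]

```text
clock: 15.95
tool_pos: [0.5631, 0.2038, -0.0176]
eef_rot: [1.0, 0.021, -0.001, 0.006]
contact_force: [-0.2, -0.1, 0.7]
opening: 0.471
```

```bash
python3 -c "
from h import *
need(.564,.217,-.019,2.3)"
```

```text
rot [ 0.013 -0.001 -0.002] shift [ 0.0009  0.0132 -0.0014] open 0.471 q7 -1.23 F [-0.2 -0.1  0.7] t 15.95
```

move_arm:
  targets:
    - [[0,0,0,0,0,0.02,0.45],[0,0,0,0,0,0.02,0.4],[0,0,0,0.001,-0.045,0,0.35],[0,0,0,0.001,-0.045,0,0.35],[0,0,0,0.001,-0.045,0,0.35]]

```text
clock: 16.45
tool_pos: [0.5676, 0.0692, 0.0261]
eef_rot: [1.0, 0.024, 0.002, 0.003]
contact_force: [0.1, 0.4, -0.6]
opening: 0.347
```

```bash
python3 -c "
from h import *
need(.57,.075,-.017,2.3)"
```

```text
rot [ 0.007  0.004 -0.009] shift [ 0.0024  0.0058 -0.0431] open 0.347 q7 -1.03 F [ 0.1  0.4 -0.6] t 16.45
```

move_arm:
  targets:
    - [[0,0,-0.005,0.0015,0,-0.02,0.35],[0,0,0,0,0,-0.018,0.35],[0,0,0,0,0,-0.004,0.35],[0,0,0,0,0.015,0,0.35]]

```text
clock: 16.85
tool_pos: [0.5703, 0.0616, -0.0167]
eef_rot: [1.0, 0.009, 0.002, 0.011]
contact_force: [0.7, 1.0, 0.6]
opening: 0.356
```

```bash
python3 -c "
from h import *
need(.565,.187,-.017,2.3)"
```

```text
rot [0.023 0.004 0.022] shift [-0.0053  0.1254 -0.0003] open 0.356 q7 -1.11 F [0.7 1.  0.6] t 16.85
```

move_arm:
  targets:
    - [[0.01,0.002,0.018,-0.001,0.02,0,0.35],[0.005,0,0,-0.001,0.022,0,0.35],[0,0,0,-0.001,0.022,0,0.35],[0,0,0,-0.001,0.02,0,0.35],[0,0,0,0,0.01,0,0.35]]

```text
clock: 17.35
tool_pos: [0.5657, 0.1675, -0.013]
eef_rot: [1.0, 0.023, 0.002, 0.002]
contact_force: [-0.3, -0.9, -1.3]
opening: 0.346
```

```bash
python3 -c "
from h import *
need(.565,.187,-.017,2.3)"
```

```text
rot [ 0.004  0.004 -0.006] shift [-0.0007  0.0195 -0.004 ] open 0.346 q7 -1.2 F [-0.3 -0.9 -1.3] t 17.35
```

move_arm:
  targets:
    - [[0,0,0,0,0.008,-0.004,0.35],[0,0,0,0,0.006,-0.001,0.35],[0,0,0,0,0.006,0,0.35]]

```text
clock: 17.65
tool_pos: [0.5659, 0.1881, -0.017]
eef_rot: [1.0, 0.025, 0.003, 0.005]
contact_force: [0.7, -4.7, 3.2]
opening: 0.356
```

move_arm:
  targets:
    - [[0,0,0,0,0.004,0,0.35],[0,0,0,0,0.004,0,0.35]]

```text
clock: 17.85
tool_pos: [0.5659, 0.1878, -0.0173]
eef_rot: [1.0, 0.023, 0.002, 0.012]
contact_force: [-1.6, -8.1, 6.1]
opening: 0.351
```

```bash
python3 - <<'E'
from h import *
need(.565,.187,-.017,2.3)
s=r.snapshot("side")
for q in ("rod_b_big","rod_b_mid"): 
  for d in r.find_in(s,q): print(q,d,at(s,d['centre'],.012).round(3))
c=cv2.resize(s["frame"][300:460,230:410,::-1],None,fx=4,fy=3.7,interpolation=cv2.INTER_CUBIC); cv2.imwrite("pics/s5.png",c)
E
```

```text
rot [ 0.024  0.004 -0.005] shift [-0.0009 -0.0008  0.0003] open 0.351 q7 -1.22 F [-1.6 -8.1  6.1] t 17.85
rod_b_big {'centre': [160.9, 367.6], 'score': 0.95} [ 0.383 -0.469  0.012]
rod_b_big {'centre': [376.4, 277.7], 'score': 0.86} [0.564 0.228 0.012]
rod_b_big {'centre': [405.9, 313.3], 'score': 0.56} [0.498 0.287 0.012]
rod_b_big {'centre': [371.9, 364.0], 'score': 0.52} [0.41  0.214 0.012]
rod_b_mid {'centre': [374.4, 272.8], 'score': 0.68} [0.573 0.223 0.012]
rod_b_mid {'centre': [162.6, 366.7], 'score': 0.65} [ 0.386 -0.461  0.012]
```

move_arm:
  targets:
    - [[0,0,0,0,-0.03,0,0.35],[0,0,0,0,-0.02,0.02,0.35],[0,0,0,0,0,0.04,0.4],[0,0,-0.06,-0.02,0,0.03,0.5],[0,0,-0.1,-0.03,0.01,0,0.5]]

```text
clock: 18.5
tool_pos: [0.5181, 0.1482, 0.0738]
eef_rot: [0.998, -0.064, 0.002, 0.006]
contact_force: [0.3, 1.0, -0.7]
opening: 0.498
```

```bash
python3 - <<'E'
from h import *
need(.4923,.1769,.06,-12.7); print(r.get_state()['q'].round(2))
s=r.snapshot("side")
for d in r.find_in(s,"gate_grip"): print(d,at(s,d['centre'],.037).round(4))
E
```

```text
rot [ 0.013  0.002 -0.094] shift [-0.0258  0.0287 -0.0138] open 0.498 q7 -1.32 F [ 0.3  1.  -0.7] t 18.5
[-0.    0.86 -0.64  1.92  0.86  0.66 -1.32]
{'centre': [349.6, 313.6], 'score': 0.62} [0.5008 0.1858 0.037 ]
{'centre': [407.5, 319.3], 'score': 0.59} [0.4869 0.3071 0.037 ]
```

move_arm:
  targets:
    - [[0.007,0.001,-0.094,-0.0255,0.03,-0.005,0.5],[0,0,0,0,0,-0.01,0.5],[0,0,0,0,0,0,0.5]]

```text
clock: 18.9
tool_pos: [0.4873, 0.1838, 0.0572]
eef_rot: [0.994, -0.105, -0.002, 0.001]
contact_force: [-0.1, -0.4, -0.4]
opening: 0.5
```

```bash
python3 - <<'E'
from h import *
need(.493,.179,.006,-12.7); print(r.get_state()['q'].round(2))
E
```

```text
rot [ 0.001 -0.005 -0.012] shift [ 0.0057 -0.0048 -0.0512] open 0.5 q7 -1.52 F [-0.1 -0.4 -0.4] t 18.9
[-0.1   0.87 -0.58  1.98  0.89  0.57 -1.52]
```

move_arm:
  targets:
    - [[0,0,0.148,0.005,-0.004,0.02,0.5],[0,0,0.148,0,0,0,0.5],[0,0,0.148,0,0,0,0.5],[0,0,0.148,0,0,0,0.5],[0,0,0.148,0,0,0,0.5]]

```text
clock: 19.4
tool_pos: [0.4954, 0.1815, 0.0779]
eef_rot: [0.963, 0.269, -0.001, -0.001]
contact_force: [0.5, -0.2, 0.8]
opening: 0.497
```

move_arm:
  targets:
    - [[0,0,0.148,0,0,0,0.5],[0,0,0.148,0,0,0,0.5],[0,0,0.148,0,0,0,0.5],[0,0,0.148,0,0,0,0.5],[0,0,0.148,0,0,0,0.5]]

```text
clock: 19.9
tool_pos: [0.4992, 0.1808, 0.0778]
eef_rot: [0.798, 0.603, -0.001, -0.002]
contact_force: [-0.3, -0.6, -0.4]
opening: 0.498
```

move_arm:
  targets:
    - [[0,0,0.148,0,0,0,0.5],[0,0,0.148,0,0,0,0.5],[0,0,0.148,0,0,0,0.5],[0,0,0.148,0,0,0,0.5],[0,0,0.148,0,0,0,0.5]]

```text
clock: 20.4
tool_pos: [0.5028, 0.1794, 0.0775]
eef_rot: [0.522, 0.853, -0.001, -0.004]
contact_force: [0.4, 0.2, 0.3]
opening: 0.502
```

```bash
python3 - <<'E'
from h import *
need(.493,.179,.006,167.3); print(r.get_state()['q'].round(2))
E
```

```text
rot [ 0.    -0.008  0.877] shift [-0.0098 -0.0004 -0.0715] open 0.502 q7 0.55 F [0.4 0.2 0.3] t 20.4
[ 0.16  1.03 -1.1   1.92  1.13  0.99  0.55]
```

move_arm:
  targets:
    - [[0,0,0.146,-0.003,0,0,0.5],[0,0,0.146,-0.003,0,0,0.5],[0,0,0.146,-0.002,0,0,0.5],[0,0,0.146,-0.002,0,0,0.5],[0,0,0.14,-0.002,0,0,0.5]]

```text
clock: 20.9
tool_pos: [0.4941, 0.1778, 0.077]
eef_rot: [0.176, 0.984, -0.0, -0.005]
contact_force: [-0.2, -1.4, -0.1]
opening: 0.497
```

```bash
python3 - <<'E'
from h import *
need(.493,.179,.006,167.3); print(r.get_state()['q'].round(2))
E
```

```text
rot [-0.    -0.011  0.131] shift [-0.0011  0.0012 -0.071 ] open 0.497 q7 1.23 F [-0.2 -1.4 -0.1] t 20.9
[ 0.2   1.08 -1.21  1.94  1.19  1.09  1.23]
```

move_arm:
  targets:
    - [[0,-0.005,0.11,0,0.001,0,0.5],[0,-0.005,0.01,-0.001,0,-0.025,0.5],[0,0,0,0,0,-0.02,0.5],[0,0,0,0,0,-0.01,0.5],[0,0,0,0,0,0,0.5]]

```text
clock: 21.4
tool_pos: [0.4966, 0.1778, 0.0202]
eef_rot: [0.114, 0.993, 0.002, -0.001]
contact_force: [-0.1, 0.1, 0.3]
opening: 0.503
```

```bash
python3 - <<'E'
from h import *
need(.493,.179,.006,167.3); print(r.get_state()['q'].round(2))
s=r.snapshot("side")
c=cv2.resize(s["frame"][290:450,230:410,::-1],None,fx=4,fy=3.7,interpolation=cv2.INTER_CUBIC); cv2.imwrite("pics/s6.png",c)
E
```

```text
rot [-0.005 -0.001  0.007] shift [-0.0036  0.0012 -0.0142] open 0.503 q7 1.28 F [-0.1  0.1  0.3] t 21.4
[ 0.18  1.18 -1.16  1.96  1.32  1.06  1.28]
```

View pics/s6.png

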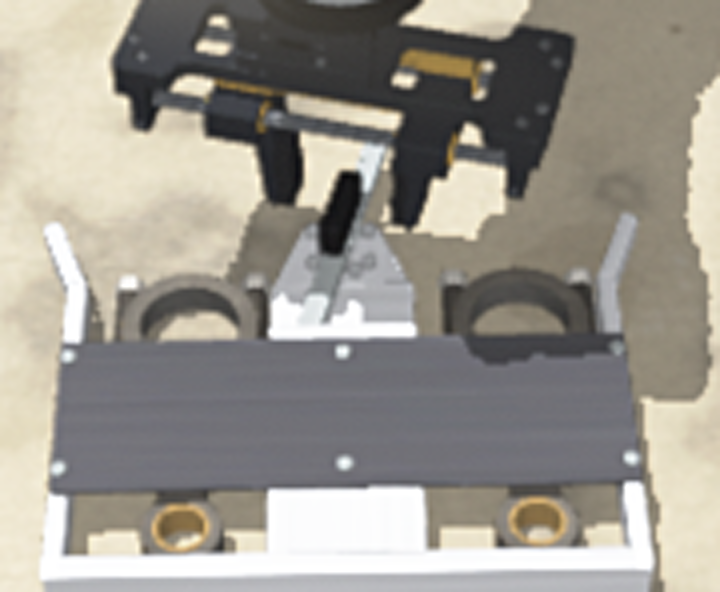

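move_arm:
  targets:
    - [[0,0,0,-0.003,0.001,-0.007,0.5],[0,0,0,0,0,-0.006,0.5],[0,0,0,0,0,0,0.05],[0,0,0,0,0,0,0.05],[0,0,0,0,0,0,0.05]]
  force: 35

```text
clock: 21.95
tool_pos: [0.4951, 0.1803, 0.0092]
eef_rot: [0.114, 0.993, 0.004, 0.001]
contact_force: [-0.6, -0.0, -0.1]
opening: 0.25
```

move_arm:
  targets:
    - [[0,0,0,0,0,0,0.05],[0,0,0,0,0,0,0.05]]

```text
clock: 22.15
tool_pos: [0.5003, 0.179, 0.0095]
eef_rot: [0.116, 0.993, 0.003, 0.005]
contact_force: [0.6, 0.6, -3.0]
opening: 0.13
```

move_arm:
  targets:
    - [[0,0,0,0,0,0.006,0.05],[0,0,0,0,0,0.006,0.05],[0,0,0,0,0,0,0.05]]

```text
clock: 22.45
tool_pos: [0.5002, 0.179, 0.022]
eef_rot: [0.116, 0.993, 0.003, 0.005]
contact_force: [2.0, 1.2, -6.0]
opening: 0.13
```

```bash
python3 - <<'E'
from h import *
need(.5,.179,.0215,92.3); print(r.get_state()['q'].round(2))
E
```

```text
rot [ 0.002  0.013 -1.297] shift [-0.0002  0.     -0.0005] open 0.13 q7 1.27 F [ 2.   1.2 -6. ] t 22.45
[ 0.18  1.17 -1.16  1.96  1.33  1.05  1.27]
```

move_arm:
  targets:
    - [[0,0,-0.13,0,0,0,0.05],[0,0,-0.13,0,0,0,0.05],[0,0,-0.13,0,0,0,0.05],[0,0,-0.13,0,0,0,0.05],[0,0,0,0,0,0,0.05]]

```text
clock: 22.95
tool_pos: [0.5011, 0.1785, 0.0219]
eef_rot: [0.377, 0.926, 0.002, 0.007]
contact_force: [1.9, 0.7, -4.7]
opening: 0.134
```

```bash
python3 - <<'E'
from h import *
need(.5,.179,.0215,92.3); print(r.get_state()['q'].round(2),r.get_state()['moment'].round(2))
E
```

```text
rot [ 0.007  0.013 -0.758] shift [-0.0011  0.0005 -0.0004] open 0.134 q7 0.73 F [ 1.9  0.7 -4.7] t 22.95
[ 0.16  1.15 -1.11  1.96  1.32  1.01  0.73] [ 0.35 -0.37  0.01]
```

move_arm:
  targets:
    - [[0,0,-0.13,0,0,0,0.05],[0,0,-0.13,0,0,0,0.05],[0,0,-0.13,0,0,0,0.05],[0,0,-0.13,0,0,0,0.05],[0,0,-0.13,0,0,0,0.05]]

```text
clock: 23.45
tool_pos: [0.5016, 0.1774, 0.0213]
eef_rot: [0.655, 0.755, -0.001, 0.008]
contact_force: [1.3, -1.0, -5.6]
opening: 0.133
```

```bash
python3 - <<'E'
from h import *
need(.5,.179,.0215,92.3); print(r.get_state()['q'].round(2),r.get_state()['moment'].round(2))
E
```

```text
rot [ 0.011  0.01  -0.101] shift [-0.0016  0.0016  0.0002] open 0.133 q7 0.1 F [ 1.3 -1.  -5.6] t 23.45
[ 0.13  1.12 -1.05  1.96  1.29  0.96  0.1 ] [ 0.22 -0.56  0.02]
```

move_arm:
  targets:
    - [[0,0,-0.09,0,0,0,0.05],[0,0,0,0,0,0,0.05],[0,0,0,0,0,-0.005,0.05],[0,0,0,0,0,-0.006,0.05],[0,0,0,0,0,0,0.05]]

```text
clock: 23.95
tool_pos: [0.5016, 0.1772, 0.0095]
eef_rot: [0.685, 0.728, -0.001, 0.008]
contact_force: [1.9, 0.5, -3.9]
opening: 0.132
```

```bash
python3 - <<'E'
from h import *
need(.5,.179,.0095,92.3); print(r.get_state()['moment'].round(2))
E
```

```text
rot [ 0.012  0.01  -0.021] shift [-0.0016  0.0018 -0.    ] open 0.132 q7 0.0 F [ 1.9  0.5 -3.9] t 23.95
[ 0.18 -0.58 -0.01]
```

move_arm:
  targets:
    - [[0,0,0,0,0,0,0.45],[0,0,0,0,0,0,0.45],[0,0,0,0,0,0,0.45],[0,0,0,0,0,0.03,0.45],[0,0,0,0,0,0.04,0.45]]

```text
clock: 24.45
tool_pos: [0.4967, 0.176, 0.0776]
eef_rot: [0.683, 0.73, -0.006, 0.005]
contact_force: [1.1, 1.0, -0.0]
opening: 0.448
```

move_arm:
  targets:
    - [[0,0,0,0,-0.03,0.04,0.5],[0,0,0,0,-0.045,0.03,0.5],[0,0,0,0,-0.045,0.03,0.5],[0,0,0,0,-0.045,0.03,0.5],[0,0,0,0,-0.045,0,0.5]]

```text
clock: 24.95
tool_pos: [0.4965, -0.0195, 0.2132]
eef_rot: [0.676, 0.737, 0.001, 0.005]
contact_force: [1.7, -0.0, 0.4]
opening: 0.501
```

```bash
python3 - <<'E'
from h import *
need(.5,0,.2,92.3)
s=r.snapshot("top"); a=cv2.resize(s["frame"][185:300,145:250,::-1],None,fx=3.5,fy=3.5,interpolation=cv2.INTER_CUBIC)
s=r.snapshot("side"); b=cv2.resize(s["frame"][300:460,230:410,::-1],(430,a.shape[0]),interpolation=cv2.INTER_CUBIC)
cv2.imwrite("pics/end.png",np.hstack([a,b]))
E
```

```text
rot [ 0.006  0.009 -0.045] shift [ 0.0035  0.0195 -0.0132] open 0.501 q7 0.63 F [ 1.7 -0.   0.4] t 24.95
```

View pics/end.png

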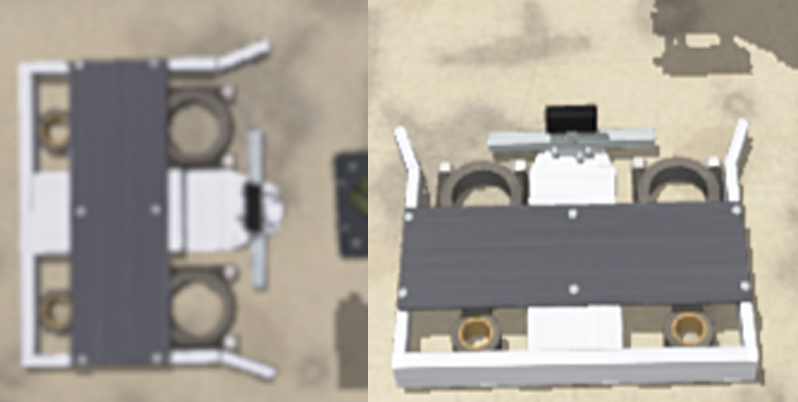

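```bash
python3 - <<'E'
from h import *
t=r.snapshot("top"); s=r.snapshot("side")
T=lambda u,v:(185+v/3.5,145+u/3.5); S=lambda u,v:(300+v*160/402,230+(u-368)*180/430)
for z in(.019,.031):
  a,b=at(t,T(254,131),z),at(t,T(261,288),z); c,d=at(s,S(490,138),z),at(s,S(655,132),z)
  print(z,a[:2].round(3),b[:2].round(3),np.degrees(np.arctan2((a-b)[1],(a-b)[0])).round(1),'side',c[:2].round(3),d[:2].round(3),np.degrees(np.arctan2((c-d)[1],(c-d)[0])).round(1))
for zt in(.048,.060): print(zt,at(t,T(254,206),zt)[:2].round(4),at(s,S(571,107),zt)[:2].round(4))
for u,v in((55,130),(58,312)): print("small end top",at(t,T(u,v),.018)[:2].round(4))
for u,v in((474,331),(688,326)): print("small end side",at(s,S(u,v),.018)[:2].round(4))
print(r.get_state()["clock"])
E
```

```text
0.019 [0.558 0.181] [0.432 0.171] 4.6 side [0.561 0.185] [0.435 0.176] 3.9
0.031 [0.557 0.179] [0.432 0.169] 4.6 side [0.559 0.194] [0.435 0.186] 3.9
0.048 [0.4962 0.174 ] [0.4984 0.1787]
0.06 [0.4956 0.1721] [0.4979 0.1887]
small end top [0.555  0.3415]
small end top [0.4085 0.333 ]
small end side [0.5594 0.3423]
small end side [0.4134 0.3348]
25.15
```

```bash
python3 -c "
from plant import r
print(r.finish_job())"
```

```text
the job is handed in; nothing more can be done
None
```

I pushed both dark rods small end first against the back stop, one in each lane with their big ends at the mouth. I then turned the sprung gate across both mouths, let it down and released it. I handed the job in at about 25 s with the arm clear; no verdict was reported.

**Last checks that agreed:**
- **Rods:** the small ends measured within about 3 mm of their home points along the lanes and 6 mm across. Each push also stopped against about 8 N.
- **Gate:** the top and side views agree on its position to about 5 mm if it is down, but differ by about 15 mm if it is raised 12 mm, so it is down. The bar is about 2° (0.03 rad) off the dock's cross axis, which is within the limit.
- **Bystanders:** no unexpected contact forces showed, but I did not re-measure the spring, nut or gear at the end.

**What disagreed:**
- **Tool height:** the reported height reads about 34 mm too low. The first grasp closed on air above the rod; I found the true height from the side camera and corrected for it.
- **Gate handle:** it stood about 8 mm further in x, by the tool reading, than I had measured from the pictures. The gripper pulled itself into line when it closed.
- **Half turn:** I turned the gripper half round before gripping the handle, so that the last joint stayed clear of its limit.

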